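# Raise a sample panel to the gloss meter and take a reading

### The job

Crank the screw jack up by the knob on its hand wheel until the sample panel lying on the platform just touches the gloss meter above and takes its weight, lifting it a few millimetres at most. Then let go and press the key on the console to take the reading; do not shove the panel about on the platform, and leave the bottles, jar, tape and spectacle case where they are.

Things in the scene. Friction and masses are not known exactly. Their poses are not given: they have to be found in the camera images.
- rig: the fixed gloss test stand, standing on the desk: aluminium base board 180 x 420 x 12 mm. Origin at desk level under the centre of the jack's platform; z up; the hand wheel stands 190 mm from the origin along the rig's -y, the 24 mm steel column (252 mm high above the desk) at x = -70, y = +125 mm: nothing on the stand is higher. The board reaches from y = -250 to +170 mm.
- crank (a joint): angle of the jack's black hand wheel (disc 112 mm across, upper face 84 mm above the desk, upright axis), 0 at the start, growing as it is turned clockwise seen from above, at most 25 rad. Clockwise raises the platform, 15 mm for each full turn, from the lowest position in which it starts; it stays where it is left. About 0.1 N m turns it.
- crank_axis (a point): fixed point on the hand wheel's axis, at the height of crank_knob (110 mm above the desk)
- crank_knob (a point): point to grip on the knob: an upright black round handle 29 mm across and 42 mm high, standing 42 mm off the wheel's axis, and free to spin on its own pin, so the gripper need not turn as the knob goes round. The point lies on the handle's axis, 19 mm below its top, 23 mm above its lower end. Top of the handle 129 mm above the desk.
- platform_top (a point): centre of the upper face of the jack's steel platform (150 x 110 mm, the 150 along the rig's x), 65 mm above the desk at the start, on scissor links. It rises straight up.
- panel: loose white lacquered sample panel 130 x 95 x 8 mm, 0.2 kg, lying on the platform; origin at the centre of its underside, z up
- meter (a joint): how far the gloss meter has been lifted in its guide (m): 0 hanging at rest, at most 0.016. It floats on its stem by its weight alone (about 4 N) and sinks back when the panel is lowered.
- meter_foot (a point): centre of the flat underside of the gloss meter (grey box 110 x 46 x 62 mm, over the platform, long side along the rig's x), held by a stem in a bracket on the column. It hangs 18 to 42 mm above the panel at the start.
- read_key_top (a point): centre of the top of the round key, 36 mm across, that is pressed straight down; it stands at the -y end of the console, a fixed grey box 90 x 130 x 34 mm with a dark display at its other end
- read_key (a joint): how far the key is pressed (m): 0 up, 0.007 fully down, which takes 5 N; 0.004 counts as pressed; springs back
- tape: roll of packing tape lying flat, 110 mm across, 48 mm high, loose; origin under its centre
- jar: jar of polish 84 mm across, 75 mm high, loose; origin under its centre
- polish: bottle of polish 68 mm across, 190 mm high, loose; origin under its centre
- case: spectacle case 65 x 165 x 45 mm, loose; origin under its centre
- spray: trigger spray bottle 80 mm across, 220 mm high, loose; origin under its centre

How it is judged:
On the way, in this order (a step that is already met when the one before it is completed fails the run):
1. the raised panel touches the gloss meter and carries it, lifted less than 7 mm, with the platform cranked up under it (contact force between panel and meter above 1 N and value of joint meter below 0.007 m and value of joint crank above 5 rad and z of panel in the frame of platform_top below 0.003 m), for 0.3 s.
2. then the console's key is pressed, with the panel still up against the meter and the knob let go (contact force between panel and meter above 1 N and value of joint meter below 0.007 m and value of joint read_key above 0.004 m and contact force between the fingers and crank below 0.1 N), for 0.05 s.
At the end, for the whole second after the job is handed in: The panel lies flat on the jack's platform (no more than 20 mm from its centre either way) and carries the gloss meter (more than 1 N on it), which is lifted less than 7 mm; the key is up again and all is at rest (contact force between panel and meter above 1 N and value of joint meter below 0.007 m and x of panel in the frame of platform_top between -0.02 and 0.02 m and y of panel in the frame of platform_top between -0.02 and 0.02 m and z of panel in the frame of platform_top below 0.003 m and angle between panel's own z axis and vertical below 0.05 rad and value of joint read_key below 0.002 m and linear speed of panel below 0.01 m/s); the robot touches nothing.
It fails at once if the gloss meter is driven more than 12 mm up its guide (value of joint meter above 0.012 m).
It fails at once if a bottle, the jar, the tape or the spectacle case is moved by more than 40 mm (distance of any of tape, jar, polish, case, spray from where it was at the start of the episode above 0.04 m).
It also fails if it takes over 70 s, if anything falls off the work surface, if the arm or the gripper's body presses on something with over 40 N, if the wrist force passes 120 N, or if a joint passes its speed limit or range.

### The arm

A 6-joint arm with a two-finger parallel gripper is mounted at the origin on the work surface. World frame = base frame: x ahead of the robot, y to its left, z up, the work surface at z = 0. Lengths are in m, angles in rad, forces in N, time in s.
With the tool pointing down it reaches from about 0.3 to 1 m from the base axis. Payload 5.1 kg.
Tool frame: the origin (TCP) lies midway between the tips of the shut fingers; the grasp point (between the pads) lies 19 mm behind it; z points along the fingers, y is the line along which they close (so a half turn about z gives the same grasp; the last joint's range is limited). The gripper opens to 95 mm and grips with 3 to 60 N. Pads are 20 mm wide; open, the fingers measure 119 mm over their backs; the gripper's body (75 mm by 180 mm) begins 59 mm behind the grasp point.
Start: joints at [1.123, 0.124, 1.65, -0, 1.367, -0.083], TCP at [0.232, 0.607, 0.215] pointing down, gripper open.
Joint ranges: [-2.61, 2.61], [-1.02, 2.33], [0.03, 2.71], [-1.35, 4.49], [0.32, 2.68], [-2.91, 2.91]. Speed limits (rad/s): [2.57, 2.57, 3.14, 3.14, 3.14, 3.14].

### API

Orientations are given as a rotation vector (axis times angle).
In Python, from cell import r gives the robot as it stands.
- The arm moves only by the tool step_arm, never from a script. Its argument "rows" is a list of rows, each an object with "hand": the closure, from -1 (fully open) to 1 (shut); "dp": the shift along the world's x, y, z in m, a list of three; "spin": the turn about the world's z in degrees. In form: [{"hand": hand, "dp": [dx, dy, dz], "spin": spin}, ...]. A call has 1 to 5 rows; each row is the pose to reach, as a shift and turn from the pose commanded when the call began; what a row does not reach only later rows make up. A row lasts 1/12 s, in which the tool goes at most 41.7 mm and 7.16 degrees, less where a joint would pass 70% of its speed; a pose out of reach is approached as far as the arm can. A call with a gripper value outside its range is refused whole. The fingers move at their own pace and stop on an object; the grip force is fixed at half the most. Time passes only in rows, so rows that repeat a pose let the fingers close. It gives the time, the measured TCP pose, the force, the opening and the grip force at its end, in the units of the state.
- r.get_state(): the state, without advancing time (a new reading comes with each control period).
- r.camera(name): name is "side" or "top"; returns a dict with "img" (420x560x3 uint8, red, green, blue), "K" (3x3 intrinsics, pixels), "eye" and "attitude" of the camera in the world. Camera axes: x right, y up, looking along -z (the intrinsics and any distortion apply to the point x, -y, -z); pixel columns grow to the right and rows downward; lengths in m; the calibration is good to about 2 mm. A picture is of the moment at which its call begins. There is no depth.
- r.job_done(): hands the job in; it is judged then, once.
The state is a dict: "clock": time; "qpos": joint angles; "joint_vel": joint speeds; "joint_efforts": joint torques, N m; "tcp_pos": TCP position; "orientation": TCP orientation; "ft_force": force on the tool from outside, world axes, zero at the start; "moment": the same for the moment, N m; "opening": opening from 0.0 (shut) to 1.0 (fully open); "finger_force": force on a finger pad.
Only numpy, scipy, OpenCV 4.12 (cv2) and the standard library are available. Lean on these libraries where they do the work, as an engineer would, in place of code of your own. Each camera call takes 0.05 s, during which the arm holds its last target. There are 200 camera calls.

## Working session

There is one attempt and no reset: what is moved stays moved. The work goes in short steps, Python scripts to look and compute and a tool call to move; the robot and the scene stay as the last step left them, time stands still between calls to the robot, and variables do not carry over. Pictures are saved under pics/ and viewed, at most 10 in all, crops included, and the job is handed in when it is done.

Besides the shell and the picture viewer there is one more tool, called after "Emit:" in YAML: its name, and indented under it one key for each argument. step_arm: Moves the arm, as the interface text tells. Its arguments: {"type":"object","properties":{"rows":{"type":"array","items":{"type":"object","properties":{"hand":{"type":"number"},"dp":{"type":"array","items":{"type":"number"}},"spin":{"type":"number"}}}}},"required":["rows"]}

```bash
mkdir -p pics; cat > h.py <<'E'
import numpy as np, cv2
from scipy.spatial.transform import Rotation as R
from cell import r
def cam(n):
    c=r.camera(n); a=np.array(c["attitude"],float)
    c["R"]=a if a.shape==(3,3) else R.from_rotvec(a).as_matrix(); return c
def ray(c,u,v):
    p=cv2.undistortPoints(np.array([[[u,v]]],float),c["K"],np.array(c.get("dist",np.zeros(5)),float))[0,0]
    return np.array(c["eye"]), c["R"]@np.array([p[0],-p[1],-1])
def onz(c,u,v,z):
    e,d=ray(c,u,v); return e+d*(z-e[2])/d[2]
def proj(c,P):
    q=c["R"].T@(np.array(P)-c["eye"]); q=np.array([q[0],-q[1],-q[2]]); w=c["K"]@q; return w[:2]/w[2]
E
python3 - <<'E'
from h import *
for n in("top","side"):
    c=cam(n); print(n,[k for k in c],c["K"],c["eye"],c["attitude"])
    cv2.imwrite(f"pics/{n}0.png",c["img"][:,:,::-1])
print(r.get_state())
E
```

```text
top ['img', 'K', 'eye', 'attitude', 'R'] [[390.93522664   0.         280.49890211]
 [  0.         390.93522664 213.2141035 ]
 [  0.           0.           1.        ]] [ 0.39640079 -0.04234157  1.02089198] [ 0.08275263 -0.09752894 -1.59423588]
side ['img', 'K', 'eye', 'attitude', 'R'] [[481.23333743   0.         278.81543093]
 [  0.         481.23333743 201.92959508]
 [  0.           0.           1.        ]] [ 0.29212034 -1.16694146  0.89858711] [ 0.95672592 -0.08431364 -0.17410152]
{'clock': 0.1, 'qpos': array([ 1.12339480e+00,  1.24423407e-01,  1.65152384e+00, -5.77992604e-06,
        1.36749372e+00, -8.25758709e-02]), 'joint_vel': array([-2.40874692e-04, -1.56854714e-04, -3.59290176e-03,  1.79063711e-03,
       -2.68385398e-03, -4.56081175e-05]), 'joint_efforts': array([-2.95274640e-04, -4.18879294e+01, -3.61096716e+01,  7.77533907e-02,
        4.62152192e-02, -7.39363327e-05]), 'tcp_pos': array([0.23167585, 0.6066958 , 0.21352867]), 'orientation': array([-5.69805145e-01, -3.08899849e+00,  2.80387965e-03]), 'ft_force': array([-0.50766231, -0.7006382 , -0.30809616]), 'moment': array([ 0.02224989, -0.05364636, -0.03852101]), 'finger_force': 0.0, 'opening': 0.9991794331392823}
```

View pics/top0.png

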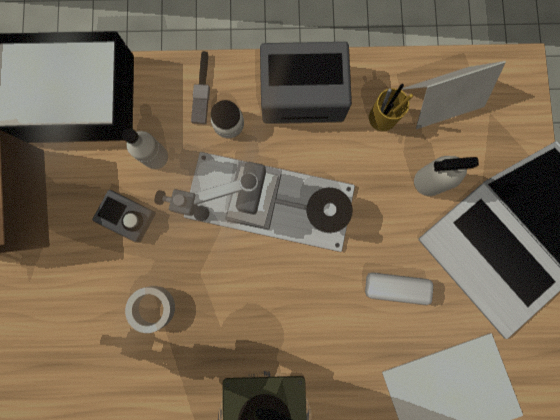

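View pics/side0.png

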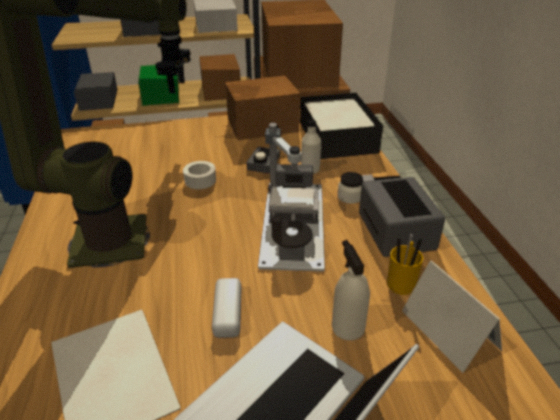

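The top view shows the wheel at (329,210) with a pale hub, column/bracket around (182,203), meter at (250,188), and console key at (130,221). The side view shows the wheel at (292,232). The knob needs zoomed crops.

```bash
python3 - <<'E'
from h import *
t=cv2.imread("pics/top0.png");s=cv2.imread("pics/side0.png")
g=lambda i:(255*(i/255.)**.5).astype('uint8')
a=cv2.resize(g(t[140:260,85:365]),None,fx=2.85,fy=2.85,interpolation=cv2.INTER_CUBIC)
cv2.imwrite("pics/tc.png",a)
b=cv2.resize(g(s[110:280,230:350]),None,fx=3.5,fy=3.5,interpolation=cv2.INTER_CUBIC)
cv2.imwrite("pics/sc.png",b)
E
```

```text
(no output)
```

View pics/tc.png

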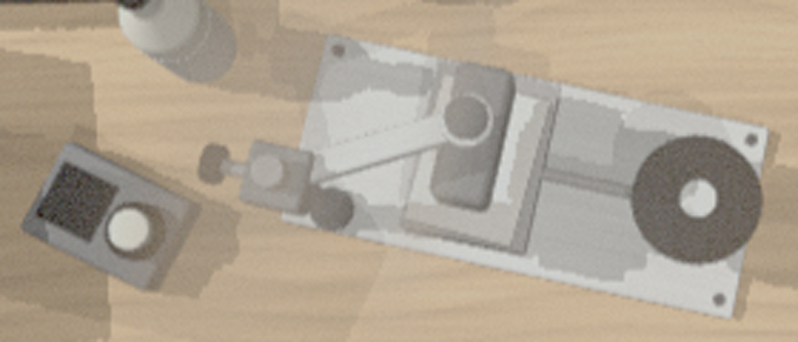

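View pics/sc.png

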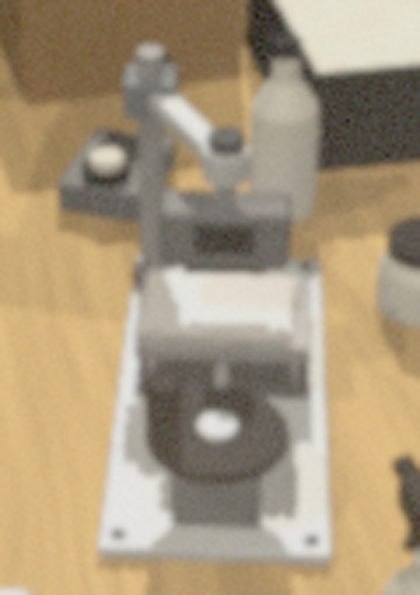

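Crop of top: board corners at (768,128), (738,318), (325,35), (283,218); wheel centre (698,198); key (128,229). Side crop: the knob looks like a dark bump at about (160,380), at the wheel's back left. Next: compute poses and enhance the dark region.

```bash
python3 - <<'E'
from h import *
c=cam("top"); s=cam("side")
f=lambda x,y:(85+(x+.5)/2.85-.5,140+(y+.5)/2.85-.5)
C=[onz(c,*f(*p),.012) for p in[(768,128),(738,318),(283,218),(325,35)]]
for q in C: print(q.round(4))
C=np.array(C)[:,:2]
M=np.array([[.09,-.25],[-.09,-.25],[-.09,.17],[.09,.17]])
A,B=C-C.mean(0),M-M.mean(0); 
H=B.T@A;U,S,V=np.linalg.svd(H);Rm=(V.T@U.T);t=C.mean(0)-Rm@M.mean(0)
yaw=np.arctan2(Rm[1,0],Rm[0,0]);print("rig",t,np.degrees(yaw),"resid",(C-(M@Rm.T+t)).round(4).tolist())
W=Rm@[0,-.19]+t;print("wheel",W,"hub ray",onz(c,*f(698,198),.088), "disc",)
print("key", onz(c,*f(128,229),.04),"col",Rm@[-.07,.125]+t)
# predicted knob pixel for each angle
for k in range(0,360,30):
    a=np.radians(k);P=[*(W+.042*np.array([np.cos(a),np.sin(a)])),.129];print(k,proj(c,P).round(1),proj(s,P).round(1))
def st(i,x0,y0,x1,y1,n,k):
    g=cv2.cvtColor(i,cv2.COLOR_RGB2GRAY)[y0:y1,x0:x1].astype(float)
    return cv2.resize(np.clip((g-10)*4,0,255).astype('uint8'),(400,400),interpolation=cv2.INTER_CUBIC)
# denoise by averaging several frames
ti=np.mean([cam("top")["img"].astype(float) for _ in range(6)],0).astype('uint8')
si=np.mean([cam("side")["img"].astype(float) for _ in range(6)],0).astype('uint8')
cv2.imwrite("pics/kn.png",np.hstack([st(ti,300,180,360,240,0,0),st(si,262,202,322,262,0,0)]))
E
```

```text
[ 0.5829 -0.2485  0.012 ]
[ 0.4097 -0.2131  0.012 ]
[0.5107 0.1969 0.012 ]
[0.6804 0.1584 0.012 ]
rig [0.55520762 0.0123423 ] -13.42531446868963 resid [[-0.0018, 0.0033], [0.0001, -0.0032], [0.0036, -0.0017], [-0.0019, 0.0016]]
wheel [ 0.51109386 -0.17246565] hub ray [ 0.51036293 -0.17088156  0.088     ] disc
key [0.50118246 0.32656532 0.04      ] col [0.51614269 0.15017891]
0 [331.9 188.6] [307.6 217.2]
30 [322.9 191.2] [303.7 212.9]
60 [316.5 198. ] [296.9 210.2]
90 [314.4 207. ] [289.  209.9]
120 [317.2 216.1] [281.8 212. ]
150 [324.1 222.6] [277.2 216. ]
180 [333.4 224.8] [276.6 220.9]
210 [342.4 222.1] [280.2 225.5]
240 [348.8 215.3] [287.1 228.3]
270 [350.8 206.2] [295.5 228.7]
300 [348.  197.2] [303.  226.4]
330 [341.  190.8] [307.4 222.2]
```

View pics/kn.png

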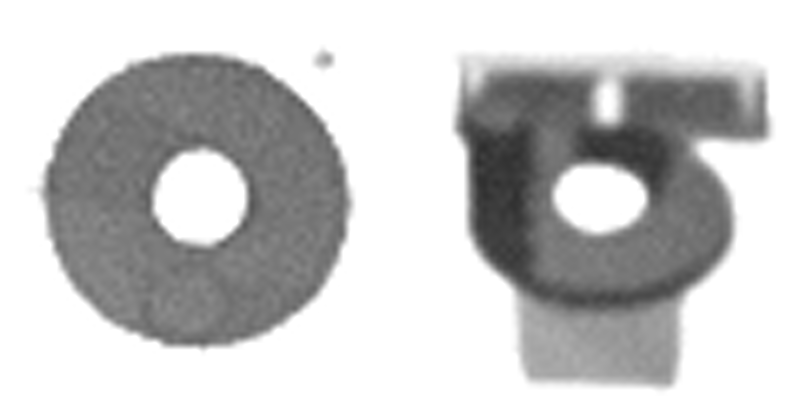

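Wheel crop: in side, the knob's brighter top is at about (500,105) of the mosaic, i.e. pixel (277,217.5). In top, a faint disc shows at (190,300), i.e. (328.5,225). Both give about 163° around the wheel. So the knob is at about (0.471,-0.159), and the fingers' closing line (69°) is already tangential there. I'll move while measuring the gap.

```bash
python3 - <<'E'
from h import *
s=cam("side")
ti=np.mean([cam("side")["img"].astype(float) for _ in range(10)],0); np.save("ref.npy",ti)
g=ti.mean(2)
t=np.array([.5552,.0135]);a=np.radians(-13.4);Rm=np.array([[np.cos(a),-np.sin(a)],[np.sin(a),np.cos(a)]])
for X in(-.04,-.02,0,.03):
    print(X,end=': ')
    for z in np.arange(.07,.18,.005):
        u,v=proj(s,[*(Rm@[X,-.023]+t),z]); print(f"{z*1000:.0f}:{cv2.getRectSubPix(ti[:,:,1].astype('float32'),(1,1),(float(u),float(v)))[0,0]:.0f}",end=' ')
    print()
for z in(.095,.1,.11): print(z,proj(s,[*(Rm@[0,-.023]+t),z]), proj(s,[*(Rm@[0,-.0475]+t),.073]))
cv2.imwrite("pics/gap.png",cv2.resize(np.clip(ti[150:230,255:335,::-1]*1.8,0,255).astype('uint8'),(560,560),interpolation=cv2.INTER_CUBIC))
E
```

```text
-0.04: 70:146 75:149 80:148 85:158 90:178 95:193 100:198 105:201 110:203 115:197 120:163 125:92 130:45 135:43 140:43 145:43 150:43 155:44 160:44 165:44 170:51 175:70 
-0.02: 70:191 75:202 80:203 85:202 90:200 95:200 100:198 105:200 110:198 115:166 120:90 125:44 130:41 135:36 140:25 145:20 150:20 155:20 160:22 165:31 170:46 175:55 
0: 70:193 75:202 80:203 85:199 90:194 95:192 100:191 105:191 110:188 115:159 120:86 125:41 130:41 135:37 140:26 145:19 150:19 155:18 160:20 165:32 170:46 175:54 
0.03: 70:187 75:202 80:201 85:196 90:191 95:189 100:189 105:188 110:182 115:148 120:83 125:42 130:43 135:45 140:43 145:42 150:41 155:42 160:42 165:43 170:51 175:69 
0.095 [293.38868752 194.11638773] [293.10831681 204.90808973]
0.1 [293.40899355 192.72243988] [293.10831681 204.90808973]
0.11 [293.44985136 189.91767383] [293.10831681 204.90808973]
```

View pics/gap.png

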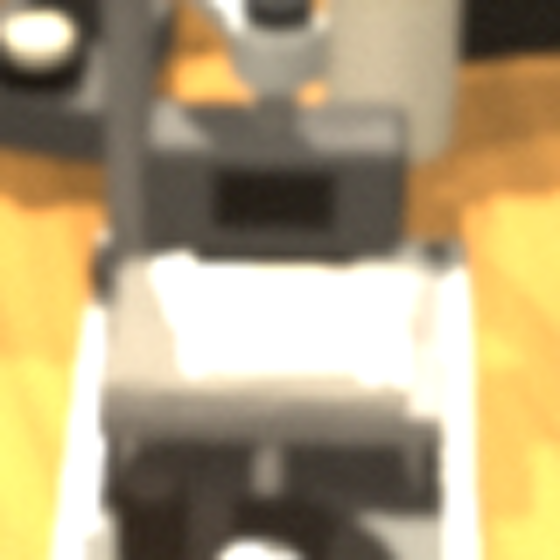

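Emit:
step_arm:
  rows:
    - {"hand": -1, "dp": [0, 0, 0.04], "spin": 0}
    - {"hand": -1, "dp": [0, 0, 0.08], "spin": 0}
    - {"hand": -1, "dp": [0, 0, 0.12], "spin": 0}
    - {"hand": -1, "dp": [0.012, -0.038, 0.14], "spin": 0}
    - {"hand": -1, "dp": [0.024, -0.076, 0.14], "spin": 0}

```text
clock: 1.77
tcp_pos: [0.2562, 0.534, 0.3613]
orientation: [0.565, 3.087, 0.015]
ft_force: [1.5, -0.0, 0.2]
opening: 1.0
finger_force: 0.0
```

Gap crop: the meter's front bottom edge is at about (275,255) of the crop, i.e. z≈0.115, so the gap is about 38–42 mm. Continuing to the wheel.

Emit:
step_arm:
  rows:
    - {"hand": -1, "dp": [0.012, -0.038, 0], "spin": 0}
    - {"hand": -1, "dp": [0.024, -0.077, 0], "spin": 0}
    - {"hand": -1, "dp": [0.036, -0.115, 0], "spin": 0}
    - {"hand": -1, "dp": [0.048, -0.154, 0], "spin": 0}
    - {"hand": -1, "dp": [0.06, -0.192, 0], "spin": 0}

```text
clock: 2.18
tcp_pos: [0.3157, 0.3382, 0.3548]
orientation: [0.569, 3.089, 0.001]
ft_force: [0.7, -0.2, -0.2]
opening: 0.998
finger_force: 0.0
```

Emit:
step_arm:
  rows:
    - {"hand": -1, "dp": [0.012, -0.038, 0], "spin": 0}
    - {"hand": -1, "dp": [0.024, -0.077, 0], "spin": 0}
    - {"hand": -1, "dp": [0.036, -0.115, 0], "spin": 0}
    - {"hand": -1, "dp": [0.048, -0.154, 0], "spin": 0}
    - {"hand": -1, "dp": [0.06, -0.192, 0], "spin": 0}

```text
clock: 2.6
tcp_pos: [0.3756, 0.1461, 0.355]
orientation: [0.569, 3.088, 0.001]
ft_force: [1.7, 1.2, 0.2]
opening: 0.999
finger_force: 0.0
```

Emit:
step_arm:
  rows:
    - {"hand": -1, "dp": [0.012, -0.038, 0], "spin": 0}
    - {"hand": -1, "dp": [0.024, -0.077, 0], "spin": 0}
    - {"hand": -1, "dp": [0.036, -0.115, 0], "spin": 0}
    - {"hand": -1, "dp": [0.048, -0.154, 0], "spin": 0}
    - {"hand": -1, "dp": [0.06, -0.192, 0], "spin": 0}

```text
clock: 3.02
tcp_pos: [0.4357, -0.0462, 0.3551]
orientation: [0.57, 3.088, 0.0]
ft_force: [1.3, 0.5, 0.1]
opening: 1.003
finger_force: 0.0
```

Emit:
step_arm:
  rows:
    - {"hand": -1, "dp": [0.012, -0.038, 0], "spin": 0}
    - {"hand": -1, "dp": [0.024, -0.077, 0], "spin": 0}
    - {"hand": -1, "dp": [0.035, -0.114, 0], "spin": 0}
    - {"hand": -1, "dp": [0.035, -0.114, 0], "spin": 0}
    - {"hand": -1, "dp": [0.035, -0.114, 0], "spin": 0}

```text
clock: 3.43
tcp_pos: [0.4706, -0.1596, 0.354]
orientation: [-0.575, -3.087, -0.001]
ft_force: [0.2, 0.0, 0.3]
opening: 1.001
finger_force: 0.0
```

Emit:
step_arm:
  rows:
    - {"hand": -1, "dp": [0, 0, -0.04], "spin": 0}
    - {"hand": -1, "dp": [0, 0, -0.08], "spin": 0}
    - {"hand": -1, "dp": [0, 0, -0.12], "spin": 0}
    - {"hand": -1, "dp": [0, 0, -0.16], "spin": 0}
    - {"hand": -1, "dp": [0, 0, -0.19], "spin": 0}

```text
clock: 3.85
tcp_pos: [0.4692, -0.1559, 0.1615]
orientation: [-0.567, -3.088, -0.002]
ft_force: [0.6, 0.9, -0.2]
opening: 0.998
finger_force: 0.0
```

```bash
python3 - <<'E'
from h import *
i=np.mean([cam("side")["img"].astype(float) for _ in range(3)],0)
cv2.imwrite("pics/app.png",cv2.resize(np.clip(i[140:260,230:350,::-1]*2.2,0,255).astype('uint8'),(600,600),interpolation=cv2.INTER_CUBIC))
E
```

```text
(no output)
```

View pics/app.png

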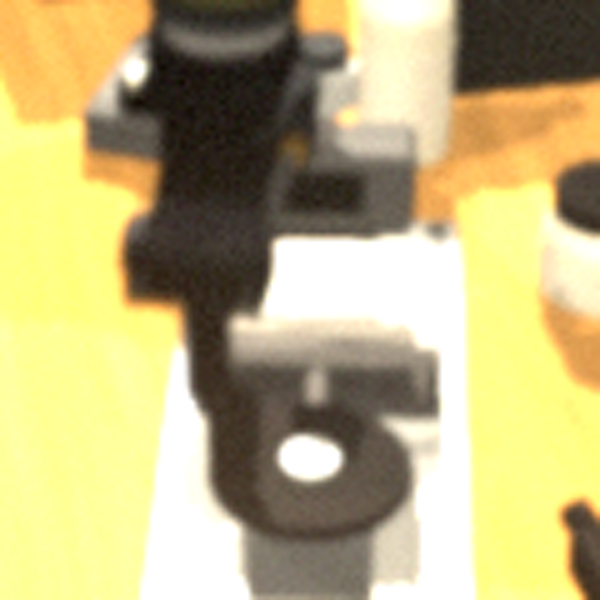

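The near finger ends at about (210,400), just above and left of the knob (≈(238,390)), as expected. Descend and close.

Emit:
step_arm:
  rows:
    - {"hand": -1, "dp": [0, 0, -0.03], "spin": 0}
    - {"hand": -1, "dp": [0, 0, -0.055], "spin": 0}
    - {"hand": -1, "dp": [0, 0, -0.067], "spin": 0}
    - {"hand": -1, "dp": [0, 0, -0.067], "spin": 0}
    - {"hand": -1, "dp": [0, 0, -0.067], "spin": 0}

```text
clock: 4.42
tcp_pos: [0.4718, -0.1582, 0.0996]
orientation: [0.569, 3.087, -0.001]
ft_force: [0.3, -0.2, 0.3]
opening: 1.001
finger_force: 0.0
```

Emit:
step_arm:
  rows:
    - {"hand": 0.2, "dp": [0, 0, 0], "spin": 0}
    - {"hand": 1, "dp": [0, 0, 0], "spin": 0}
    - {"hand": 1, "dp": [0, 0, 0], "spin": 0}
    - {"hand": 1, "dp": [0, 0, 0], "spin": 0}
    - {"hand": 1, "dp": [0, 0, 0], "spin": 0}

```text
clock: 4.83
tcp_pos: [0.471, -0.1582, 0.0983]
orientation: [0.57, 3.088, -0.0]
ft_force: [0.1, 0.0, -0.3]
opening: 0.702
finger_force: 0.0
```

Emit:
step_arm:
  rows:
    - {"hand": 1, "dp": [0, 0, 0], "spin": 0}
    - {"hand": 1, "dp": [0, 0, 0], "spin": 0}
    - {"hand": 1, "dp": [0, 0, 0], "spin": 0}
    - {"hand": 1, "dp": [0, 0, 0], "spin": 0}
    - {"hand": 1, "dp": [0, 0, 0], "spin": 0}

```text
clock: 5.25
tcp_pos: [0.4706, -0.158, 0.0975]
orientation: [-0.57, -3.089, -0.0]
ft_force: [0.0, -0.2, 0.2]
opening: 0.359
finger_force: 0.0
```

Emit:
step_arm:
  rows:
    - {"hand": 1, "dp": [0, 0, 0], "spin": 0}
    - {"hand": 1, "dp": [0, 0, 0], "spin": 0}
    - {"hand": 1, "dp": [0, 0, 0], "spin": 0}
    - {"hand": 1, "dp": [0, 0, 0], "spin": 0}
    - {"hand": 1, "dp": [0, 0, 0], "spin": 0}

```text
clock: 5.67
tcp_pos: [0.4706, -0.1581, 0.0976]
orientation: [-0.57, -3.089, 0.0]
ft_force: [-0.7, -2.1, -1.1]
opening: 0.297
finger_force: 30.0
```

Gripped (28 mm opening), with radius and angle consistent. Work out the circle offsets.

```bash
python3 - <<'E'
import numpy as np
P=lambda t:42*np.array([np.cos(np.radians(t)),np.sin(np.radians(t))])
t=161.3
for k in range(6):
    print(k,round(t,1),[(P(t-30*i)-P(t)).round(1).tolist() for i in range(1,6)]);t-=150
E
```

```text
0 161.3 [[12.1, 18.1], [31.6, 27.7], [53.2, 26.3], [71.3, 14.3], [81.0, -5.2]]
1 11.3 [[-1.4, -21.7], [-13.5, -39.8], [-33.0, -49.4], [-54.7, -48.0], [-72.7, -35.9]]
2 -138.7 [[-9.6, 19.5], [-8.2, 41.2], [3.8, 59.3], [23.3, 68.9], [45.0, 67.5]]
3 -288.7 [[18.1, -12.1], [27.7, -31.6], [26.3, -53.2], [14.3, -71.3], [-5.2, -81.0]]
4 -438.7 [[-21.7, 1.4], [-39.8, 13.5], [-49.4, 33.0], [-48.0, 54.7], [-35.9, 72.7]]
5 -588.7 [[19.5, 9.6], [41.2, 8.2], [59.3, -3.8], [68.9, -23.3], [67.5, -45.0]]
```

Emit:
step_arm:
  rows:
    - {"hand": 1, "dp": [0.0121, 0.0181, 0], "spin": 0}
    - {"hand": 1, "dp": [0.0316, 0.0277, 0], "spin": 0}
    - {"hand": 1, "dp": [0.0532, 0.0263, 0], "spin": 0}
    - {"hand": 1, "dp": [0.0713, 0.0143, 0], "spin": 0}
    - {"hand": 1, "dp": [0.081, -0.0052, 0], "spin": 0}

```text
clock: 6.08
tcp_pos: [0.5519, -0.1605, 0.0974]
orientation: [-0.565, -3.086, -0.006]
ft_force: [-11.2, 4.2, 8.1]
opening: 0.299
finger_force: 30.0
```

Emit:
step_arm:
  rows:
    - {"hand": 1, "dp": [-0.0014, -0.0217, 0], "spin": 0}
    - {"hand": 1, "dp": [-0.0135, -0.0398, 0], "spin": 0}
    - {"hand": 1, "dp": [-0.033, -0.0494, 0], "spin": 0}
    - {"hand": 1, "dp": [-0.0547, -0.048, 0], "spin": 0}
    - {"hand": 1, "dp": [-0.0727, -0.0359, 0], "spin": 0}

```text
clock: 6.5
tcp_pos: [0.4803, -0.1996, 0.0976]
orientation: [0.573, 3.083, 0.003]
ft_force: [14.3, 5.4, -4.8]
opening: 0.297
finger_force: 30.0
```

Emit:
step_arm:
  rows:
    - {"hand": 1, "dp": [-0.0096, 0.0195, 0], "spin": 0}
    - {"hand": 1, "dp": [-0.0082, 0.0412, 0], "spin": 0}
    - {"hand": 1, "dp": [0.0038, 0.0593, 0], "spin": 0}
    - {"hand": 1, "dp": [0.0233, 0.0689, 0], "spin": 0}
    - {"hand": 1, "dp": [0.045, 0.0675, 0], "spin": 0}

```text
clock: 6.92
tcp_pos: [0.5223, -0.1296, 0.0975]
orientation: [-0.566, -3.085, -0.0]
ft_force: [-9.2, -9.1, 4.2]
opening: 0.295
finger_force: 30.0
```

Emit:
step_arm:
  rows:
    - {"hand": 1, "dp": [0.0181, -0.0121, 0], "spin": 0}
    - {"hand": 1, "dp": [0.0277, -0.0316, 0], "spin": 0}
    - {"hand": 1, "dp": [0.0263, -0.0532, 0], "spin": 0}
    - {"hand": 1, "dp": [0.0143, -0.0713, 0], "spin": 0}
    - {"hand": 1, "dp": [-0.0052, -0.081, 0], "spin": 0}

```text
clock: 7.33
tcp_pos: [0.5203, -0.2115, 0.0975]
orientation: [0.571, 3.088, 0.009]
ft_force: [1.6, 14.5, 4.7]
opening: 0.297
finger_force: 30.0
```

Emit:
step_arm:
  rows:
    - {"hand": 1, "dp": [-0.0217, 0.0014, 0], "spin": 0}
    - {"hand": 1, "dp": [-0.0398, 0.0135, 0], "spin": 0}
    - {"hand": 1, "dp": [-0.0494, 0.033, 0], "spin": 0}
    - {"hand": 1, "dp": [-0.048, 0.0547, 0], "spin": 0}
    - {"hand": 1, "dp": [-0.048, 0.0547, 0], "spin": 0}

```text
clock: 7.75
tcp_pos: [0.4714, -0.1556, 0.0976]
orientation: [0.568, 3.086, 0.003]
ft_force: [3.0, 1.0, -2.7]
opening: 0.292
finger_force: 30.0
```

```bash
cat > m.py <<'E'
from h import *
import sys
s=cam("side"); i=np.mean([cam("side")["img"].astype(float) for _ in range(8)],0); np.save(sys.argv[1]+".npy",i)
ref=np.load("ref.npy")
t=np.array([.5552,.0135]);a=np.radians(-13.4);Rm=np.array([[np.cos(a),-np.sin(a)],[np.sin(a),np.cos(a)]])
u,v=proj(s,[*(Rm@[.035,-.023]+t),.15]);print(u,v)
x0=int(u)-2;
for r0,r1 in((160,186),(160,210)):
  print("row ref now",[(y,int(ref[y,x0:x0+8].mean()),int(i[y,x0:x0+8].mean())) for y in range(r0,r1)] if r1>200 else "")
# meter shift: match right part of the meter
tx0,ty0=int(u)-6,int(v)-14
T=ref[ty0:ty0+22,tx0:tx0+22].astype('float32').mean(2)
up=8
big=lambda g:cv2.resize(g,None,fx=up,fy=up,interpolation=cv2.INTER_CUBIC)
S=i[ty0-8:ty0+30,tx0-6:tx0+28].astype('float32').mean(2)
m=cv2.matchTemplate(big(S),big(T),cv2.TM_CCOEFF_NORMED);_,b,_,l=cv2.minMaxLoc(m)
print("shift px",l[0]/up-6,l[1]/up-8,"score",b)
print("px per mm",proj(s,[*(Rm@[.035,-.023]+t),.15])[1]-proj(s,[*(Rm@[.035,-.023]+t),.16])[1])
cv2.imwrite(f"pics/{sys.argv[1]}.png",np.hstack([cv2.resize(np.clip(k[150:230,260:340,::-1]*1.8,0,255).astype('uint8'),(400,400),interpolation=cv2.INTER_CUBIC) for k in(ref,i)]))
E
python3 m.py a1
```

```text
305.6574913816345 178.7219017219256
row ref now 
row ref now [(160, 103, 113), (161, 103, 112), (162, 103, 113), (163, 100, 109), (164, 92, 101), (165, 84, 92), (166, 82, 89), (167, 85, 92), (168, 89, 97), (169, 92, 98), (170, 86, 88), (171, 73, 70), (172, 58, 54), (173, 48, 45), (174, 43, 42), (175, 42, 41), (176, 42, 41), (177, 42, 40), (178, 42, 41), (179, 42, 41), (180, 42, 41), (181, 42, 42), (182, 42, 42), (183, 42, 42), (184, 43, 43), (185, 45, 51), (186, 56, 76), (187, 89, 107), (188, 132, 122), (189, 164, 116), (190, 179, 107), (191, 182, 103), (192, 183, 103), (193, 183, 102), (194, 183, 102), (195, 183, 102), (196, 185, 103), (197, 189, 103), (198, 194, 97), (199, 197, 84), (200, 198, 73), (201, 194, 67), (202, 181, 64), (203, 159, 62), (204, 139, 57), (205, 124, 46), (206, 110, 40), (207, 96, 43), (208, 85, 51), (209, 77, 57)]
shift px -0.375 -1.5 score 0.8963324427604675
px per mm 2.9232444690558737
```

View pics/a1.png

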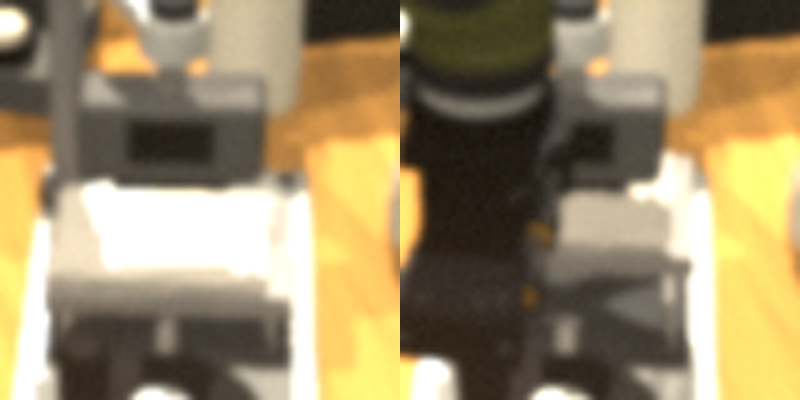

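The meter has not moved (its top edges are unchanged), and the platform corner rose 8.6 px (30 mm). So the remaining gap is about 7–12 mm. 300° more (12.5 mm) should give a lift of 0.5–5.5 mm.

Emit:
step_arm:
  rows:
    - {"hand": 1, "dp": [0.0121, 0.0181, 0], "spin": 0}
    - {"hand": 1, "dp": [0.0316, 0.0277, 0], "spin": 0}
    - {"hand": 1, "dp": [0.0532, 0.0263, 0], "spin": 0}
    - {"hand": 1, "dp": [0.0713, 0.0143, 0], "spin": 0}
    - {"hand": 1, "dp": [0.081, -0.0052, 0], "spin": 0}

```text
clock: 8.62
tcp_pos: [0.5521, -0.1611, 0.0974]
orientation: [-0.566, -3.086, -0.005]
ft_force: [-10.8, 3.1, 8.0]
opening: 0.297
finger_force: 30.0
```

Emit:
step_arm:
  rows:
    - {"hand": 1, "dp": [-0.0014, -0.0217, 0], "spin": 0}
    - {"hand": 1, "dp": [-0.0135, -0.0398, 0], "spin": 0}
    - {"hand": 1, "dp": [-0.033, -0.0494, 0], "spin": 0}
    - {"hand": 1, "dp": [-0.0547, -0.048, 0], "spin": 0}
    - {"hand": 1, "dp": [-0.0727, -0.0359, 0], "spin": 0}

```text
clock: 9.03
tcp_pos: [0.4805, -0.1998, 0.0976]
orientation: [0.574, 3.083, 0.003]
ft_force: [14.8, 7.2, -5.0]
opening: 0.296
finger_force: 30.0
```

Emit:
step_arm:
  rows:
    - {"hand": 1, "dp": [0, 0, 0], "spin": 0}
    - {"hand": 1, "dp": [0, 0, 0], "spin": 0}
    - {"hand": 1, "dp": [0, 0, 0], "spin": 0}
    - {"hand": 1, "dp": [0, 0, 0], "spin": 0}
    - {"hand": 1, "dp": [0, 0, 0], "spin": 0}

```text
clock: 9.45
tcp_pos: [0.4796, -0.1985, 0.0976]
orientation: [0.571, 3.088, 0.003]
ft_force: [3.1, 3.3, -0.4]
opening: 0.295
finger_force: 30.0
```

```bash
python3 m.py a2
```

```text
305.6574913816345 178.7219017219256
row ref now 
row ref now [(160, 103, 114), (161, 103, 114), (162, 103, 111), (163, 100, 105), (164, 92, 96), (165, 84, 90), (166, 82, 90), (167, 85, 95), (168, 89, 101), (169, 92, 101), (170, 86, 90), (171, 73, 71), (172, 58, 55), (173, 48, 46), (174, 43, 43), (175, 42, 42), (176, 42, 41), (177, 42, 41), (178, 42, 41), (179, 42, 41), (180, 42, 41), (181, 42, 42), (182, 42, 42), (183, 42, 42), (184, 43, 43), (185, 45, 47), (186, 56, 58), (187, 89, 76), (188, 132, 92), (189, 164, 100), (190, 179, 103), (191, 182, 103), (192, 183, 104), (193, 183, 104), (194, 183, 100), (195, 183, 93), (196, 185, 82), (197, 189, 73), (198, 194, 68), (199, 197, 65), (200, 198, 63), (201, 194, 59), (202, 181, 56), (203, 159, 56), (204, 139, 54), (205, 124, 50), (206, 110, 46), (207, 96, 43), (208, 85, 46), (209, 77, 51)]
shift px -0.5 -1.875 score 0.8330668807029724
px per mm 2.9232444690558737
```

View pics/a2.png

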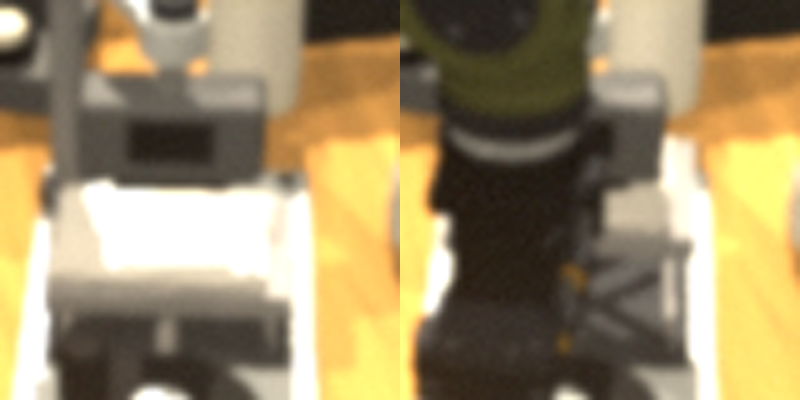

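Little or no lift yet after 42.5 mm (the meter's top edge moved <0.5 px). The gap is ≤42 mm, so 60° more (45 mm total) should give a lift of about 3–4 mm.

Emit:
step_arm:
  rows:
    - {"hand": 1, "dp": [-0.0096, 0.0195, 0], "spin": 0}
    - {"hand": 1, "dp": [-0.0082, 0.0412, 0], "spin": 0}
    - {"hand": 1, "dp": [-0.0082, 0.0412, 0], "spin": 0}
    - {"hand": 1, "dp": [-0.0082, 0.0412, 0], "spin": 0}
    - {"hand": 1, "dp": [-0.0082, 0.0412, 0], "spin": 0}

```text
clock: 10.32
tcp_pos: [0.4706, -0.1581, 0.0976]
orientation: [-0.569, -3.088, 0.0]
ft_force: [-0.9, 1.4, 0.8]
opening: 0.295
finger_force: 30.0
```

```bash
python3 m.py a3; python3 - <<'E'
import numpy as np,cv2
A=[np.load(f).mean(2) for f in("ref.npy","a1.npy","a3.npy")]
for n,(r0,r1,c0,c1) in dict(mtop=(160,175,296,311),mrightface=(166,184,302,318)).items():
    w=np.outer(np.hanning(r1-r0),np.hanning(c1-c0))
    gy=[cv2.Sobel(a.astype('float32'),cv2.CV_32F,0,1)[r0:r1,c0:c1].astype(float) for a in A]
    for k in(1,2): print(n,k,cv2.phaseCorrelate(gy[0],gy[k],w))
for x in (300,304,308):
  print(x,[[int(a[y,x-1:x+2].mean()) for y in range(156,175)] for a in A])
E
```

```text
305.6574913816345 178.7219017219256
row ref now 
row ref now [(160, 103, 113), (161, 103, 112), (162, 103, 109), (163, 100, 100), (164, 92, 91), (165, 84, 90), (166, 82, 93), (167, 85, 98), (168, 89, 98), (169, 92, 87), (170, 86, 69), (171, 73, 52), (172, 58, 45), (173, 48, 42), (174, 43, 41), (175, 42, 41), (176, 42, 41), (177, 42, 41), (178, 42, 41), (179, 42, 41), (180, 42, 41), (181, 42, 42), (182, 42, 42), (183, 42, 43), (184, 43, 45), (185, 45, 54), (186, 56, 71), (187, 89, 89), (188, 132, 100), (189, 164, 102), (190, 179, 102), (191, 182, 102), (192, 183, 101), (193, 183, 100), (194, 183, 95), (195, 183, 84), (196, 185, 75), (197, 189, 69), (198, 194, 67), (199, 197, 71), (200, 198, 80), (201, 194, 79), (202, 181, 69), (203, 159, 60), (204, 139, 55), (205, 124, 50), (206, 110, 45), (207, 96, 42), (208, 85, 43), (209, 77, 48)]
shift px -0.625 -2.75 score 0.8413827419281006
px per mm 2.9232444690558737
mtop 1 ((1.2710355490972036, 0.11676639875072237), 0.7250852369584471)
mtop 2 ((-0.78897024385941, -0.9890988543374455), 0.27332002668646194)
mrightface 1 ((0.33037077937869963, -
[... 192 characters left out ...]
4, 44, 34], [91, 89, 87, 87, 89, 99, 111, 116, 107, 95, 90, 91, 91, 86, 74, 61, 50, 41, 32], [91, 88, 87, 87, 89, 95, 102, 99, 93, 89, 89, 87, 79, 67, 56, 47, 40, 31, 22]]
304 [[101, 101, 100, 100, 101, 101, 101, 98, 91, 84, 82, 84, 87, 90, 86, 72, 57, 47, 42], [111, 111, 110, 111, 111, 111, 111, 108, 101, 92, 89, 91, 94, 96, 86, 70, 54, 44, 41], [110, 111, 110, 111, 111, 110, 108, 100, 92, 89, 92, 96, 98, 87, 68, 52, 44, 41, 39]]
308 [[105, 104, 104, 105, 104, 104, 105, 101, 93, 85, 82, 87, 92, 94, 87, 74, 59, 49, 44], [115, 114, 115, 115, 114, 114, 114, 111, 102, 91, 90, 94, 99, 100, 90, 71, 55, 45, 44], [115, 115, 114, 115, 114, 114, 110, 100, 91, 91, 94, 100, 99, 88, 69, 52, 45, 42, 42]]
```

The meter's top edge has risen about 1.05 px, i.e. about 3.5 mm lift, inside the window. Release, and locate obstacles near the key.

Emit:
step_arm:
  rows:
    - {"hand": 0.2, "dp": [0, 0, 0], "spin": 0}
    - {"hand": -0.3, "dp": [0, 0, 0], "spin": 0}
    - {"hand": -0.3, "dp": [0, 0, 0], "spin": 0}
    - {"hand": -0.3, "dp": [0, 0, 0], "spin": 0}
    - {"hand": -0.3, "dp": [0, 0, 0], "spin": 0}

```text
clock: 11.18
tcp_pos: [0.4711, -0.1578, 0.0977]
orientation: [0.57, 3.089, -0.0]
ft_force: [0.9, 0.2, -0.2]
opening: 0.592
finger_force: 0.0
```

```bash
python3 - <<'E'
from h import *
c=cam("top");s=cam("side")
f=lambda x,y:(85+(x+.5)/2.85-.5,140+(y+.5)/2.85-.5)
print("thumb",onz(c,*f(213,163),.24),"clamp",onz(c,*f(267,170),.25))
print("polish",onz(c,131,137,.19),onz(c,150,155,.0))
K=s["img"]
# key: two-view. bright key blob in top & side
def blob(im,x0,y0,x1,y1,th):
    g=im[y0:y1,x0:x1].min(2);m=(g>th).astype('uint8');n,l,st,ce=cv2.connectedComponentsWithStats(m)
    k=1+np.argmax(st[1:,4]);return ce[k]+[x0,y0],st[k]
a,sa=blob(c["img"],115,205,148,240,110);print(a,sa)
ref=np.load("ref.npy").astype('uint8')
b,sb=blob(ref,252,148,272,166,100);print(b,sb)
e1,d1=ray(c,*a);e2,d2=ray(s,*b)
x=np.linalg.lstsq(np.c_[d1,-d2],e2-e1,rcond=None)[0];print(e1+d1*x[0],e2+d2*x[1],[onz(c,*a,z) for z in(.04,.045)])
E
```

```text
thumb [0.52524068 0.19228843 0.24      ] clamp [0.5177237  0.15165453 0.25      ]
polish [0.66719298 0.27038288 0.19      ] [0.67846819 0.29050746 0.        ]
[129.53246753 220.02597403] [  8   8  14  15 154]
[259.82051282 154.07692308] [ 4  4  9  5 39]
[0.49965237 0.32129966 0.05436354] [0.49884671 0.32137986 0.05430765] [array([0.50118679, 0.32670372, 0.04      ]), array([0.50065265, 0.32482255, 0.045     ])]
```

Emit:
step_arm:
  rows:
    - {"hand": -0.3, "dp": [0, 0, 0.03], "spin": 0}
    - {"hand": -0.3, "dp": [0, 0, 0.07], "spin": 0}
    - {"hand": -0.3, "dp": [0, 0, 0.11], "spin": 0}
    - {"hand": -0.3, "dp": [0, 0, 0.15], "spin": 0}
    - {"hand": -0.3, "dp": [0, 0, 0.19], "spin": 0}

```text
clock: 11.7
tcp_pos: [0.4706, -0.1576, 0.2895]
orientation: [0.57, 3.089, -0.0]
ft_force: [0.7, -0.7, -0.2]
opening: 0.65
finger_force: 0.0
```

Emit:
step_arm:
  rows:
    - {"hand": 1, "dp": [0, 0, 0.04], "spin": 0}
    - {"hand": 1, "dp": [0, 0, 0.08], "spin": 0}
    - {"hand": 1, "dp": [-0.01, 0.038, 0.08], "spin": -5}
    - {"hand": 1, "dp": [-0.02, 0.076, 0.08], "spin": -10}
    - {"hand": 1, "dp": [-0.03, 0.114, 0.08], "spin": -15}

```text
clock: 12.12
tcp_pos: [0.4407, -0.0431, 0.3688]
orientation: [0.977, 2.983, 0.001]
ft_force: [0.5, 1.0, -0.3]
opening: 0.358
finger_force: 0.0
```

```bash
python3 m.py a4; python3 - <<'E'
import numpy as np
A=[np.load(f).mean(2) for f in("ref.npy","a3.npy","a4.npy")]
for x in (300,304,308):
  print(x,[[int(a[y,x-1:x+2].mean()) for y in range(156,175)] for a in A])
E
```

```text
305.6574913816345 178.7219017219256
row ref now 
row ref now [(160, 103, 104), (161, 103, 104), (162, 103, 101), (163, 100, 92), (164, 92, 84), (165, 84, 81), (166, 82, 83), (167, 85, 84), (168, 89, 83), (169, 92, 76), (170, 86, 61), (171, 73, 49), (172, 58, 42), (173, 48, 40), (174, 43, 38), (175, 42, 38), (176, 42, 38), (177, 42, 39), (178, 42, 39), (179, 42, 39), (180, 42, 41), (181, 42, 41), (182, 42, 42), (183, 42, 42), (184, 43, 45), (185, 45, 52), (186, 56, 72), (187, 89, 96), (188, 132, 113), (189, 164, 119), (190, 179, 120), (191, 182, 120), (192, 183, 118), (193, 183, 111), (194, 183, 102), (195, 183, 91), (196, 185, 82), (197, 189, 75), (198, 194, 69), (199, 197, 71), (200, 198, 77), (201, 194, 75), (202, 181, 64), (203, 159, 56), (204, 139, 51), (205, 124, 46), (206, 110, 42), (207, 96, 39), (208, 85, 40), (209, 77, 45)]
shift px -0.625 -3.0 score 0.8322468400001526
px per mm 2.9232444690558737
300 [[82, 80, 80, 79, 81, 90, 101, 106, 99, 87, 82, 83, 85, 85, 78, 66, 54, 44, 34], [91, 88, 87, 87, 89, 95, 102, 99, 93, 89, 89, 87, 79, 67, 56, 47, 40, 31, 22], [82, 82, 81, 81, 82, 88, 94, 93, 85, 83, 84, 82, 78, 68, 57, 48, 40, 31, 21]]
304 [[101, 101, 100, 100, 101, 101, 101, 98, 91, 84, 82, 84, 87, 90, 86, 72, 57, 47, 42], [110, 111, 110, 111, 111, 110, 108, 100, 92, 89, 92, 96, 98, 87, 68, 52, 44, 41, 39], [102, 102, 102, 102, 103, 102, 100, 92, 84, 81, 84, 86, 85, 78, 61, 49, 41, 39, 38]]
308 [[105, 104, 104, 105, 104, 104, 105, 101, 93, 85, 82, 87, 92, 94, 87, 74, 59, 49, 44], [115, 115, 114, 115, 114, 114, 110, 100, 91, 91, 94, 100, 99, 88, 69, 52, 45, 42, 42], [106, 106, 105, 106, 106, 105, 102, 92, 84, 81, 83, 83, 83, 75, 61, 49, 42, 40, 39]]
```

View pics/a4.png

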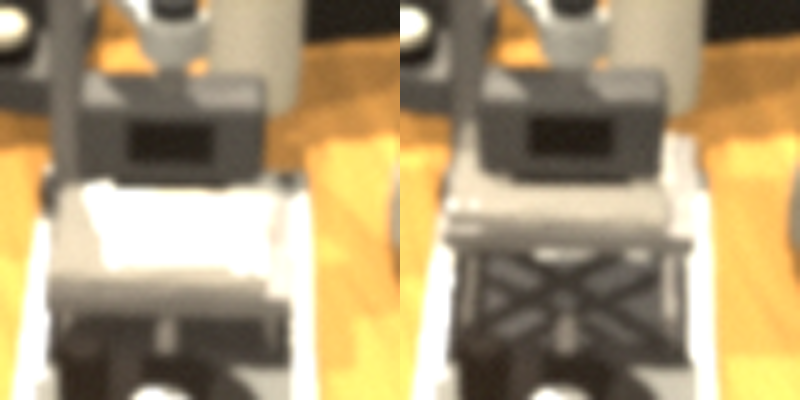

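Unobstructed view: the meter's display has moved up about 5/5 = 1 px (from y≈141 to 136 in the crop), i.e. about 3.5 mm lift, with the panel flat under it. On to the key.

Emit:
step_arm:
  rows:
    - {"hand": 1, "dp": [0.006, 0.039, 0], "spin": -5}
    - {"hand": 1, "dp": [0.012, 0.078, 0], "spin": -10}
    - {"hand": 1, "dp": [0.018, 0.117, 0], "spin": -15}
    - {"hand": 1, "dp": [0.025, 0.156, 0], "spin": -20}
    - {"hand": 1, "dp": [0.031, 0.195, 0], "spin": -25}

```text
clock: 12.98
tcp_pos: [0.4724, 0.1521, 0.3674]
orientation: [1.601, 2.703, -0.0]
ft_force: [1.0, -1.0, -0.4]
opening: 0.009
finger_force: 0.0
```

Emit:
step_arm:
  rows:
    - {"hand": 1, "dp": [0.006, 0.039, 0], "spin": 0}
    - {"hand": 1, "dp": [0.012, 0.078, 0], "spin": 0}
    - {"hand": 1, "dp": [0.018, 0.117, 0], "spin": 0}
    - {"hand": 1, "dp": [0.025, 0.156, 0], "spin": 0}
    - {"hand": 1, "dp": [0.028, 0.171, 0], "spin": 0}

```text
clock: 13.4
tcp_pos: [0.5005, 0.3254, 0.3661]
orientation: [-1.589, -2.708, 0.001]
ft_force: [-0.3, -0.2, -0.2]
opening: 0.005
finger_force: 0.0
```

Emit:
step_arm:
  rows:
    - {"hand": 1, "dp": [0, 0, -0.04], "spin": 0}
    - {"hand": 1, "dp": [0, 0, -0.08], "spin": 0}
    - {"hand": 1, "dp": [0, 0, -0.12], "spin": 0}
    - {"hand": 1, "dp": [0, 0, -0.16], "spin": 0}
    - {"hand": 1, "dp": [0, 0, -0.2], "spin": 0}

```text
clock: 13.82
tcp_pos: [0.5004, 0.3209, 0.1656]
orientation: [1.594, 2.707, -0.001]
ft_force: [0.9, -0.1, 0.0]
opening: 0.002
finger_force: 0.0
```

Emit:
step_arm:
  rows:
    - {"hand": 1, "dp": [0, 0, -0.04], "spin": 0}
    - {"hand": 1, "dp": [0, 0, -0.08], "spin": 0}
    - {"hand": 1, "dp": [0, 0, -0.1], "spin": 0}
    - {"hand": 1, "dp": [0, 0, -0.105], "spin": 0}
    - {"hand": 1, "dp": [0, 0, -0.108], "spin": 0}

```text
clock: 14.23
tcp_pos: [0.4996, 0.3208, 0.0581]
orientation: [-1.593, -2.706, 0.005]
ft_force: [-0.0, 0.1, -0.2]
opening: 0.006
finger_force: 0.0
```

Emit:
step_arm:
  rows:
    - {"hand": 1, "dp": [0, 0, -0.002], "spin": 0}
    - {"hand": 1, "dp": [0, 0, -0.004], "spin": 0}
    - {"hand": 1, "dp": [0, 0, -0.006], "spin": 0}
    - {"hand": 1, "dp": [0, 0, -0.006], "spin": 0}
    - {"hand": 1, "dp": [0, 0, -0.006], "spin": 0}

```text
clock: 14.65
tcp_pos: [0.5015, 0.3228, 0.0556]
orientation: [1.591, 2.706, 0.005]
ft_force: [1.1, -0.3, 1.8]
opening: 0.004
finger_force: 1.1
```

Emit:
step_arm:
  rows:
    - {"hand": 1, "dp": [0, 0, -0.001], "spin": 0}
    - {"hand": 1, "dp": [0, 0, -0.002], "spin": 0}
    - {"hand": 1, "dp": [0, 0, -0.003], "spin": 0}
    - {"hand": 1, "dp": [0, 0, -0.003], "spin": 0}
    - {"hand": 1, "dp": [0, 0, -0.003], "spin": 0}

```text
clock: 15.07
tcp_pos: [0.5007, 0.3226, 0.0514]
orientation: [1.592, 2.707, 0.003]
ft_force: [3.7, 1.1, 4.4]
opening: 0.003
finger_force: 2.1
```

Emit:
step_arm:
  rows:
    - {"hand": 1, "dp": [0, 0, -0.001], "spin": 0}
    - {"hand": 1, "dp": [0, 0, -0.002], "spin": 0}
    - {"hand": 1, "dp": [0, 0, -0.004], "spin": 0}
    - {"hand": 1, "dp": [0, 0, -0.004], "spin": 0}
    - {"hand": 1, "dp": [0, 0, -0.004], "spin": 0}

```text
clock: 15.48
tcp_pos: [0.5007, 0.3227, 0.05]
orientation: [1.592, 2.708, 0.001]
ft_force: [-3.2, -2.3, 18.3]
opening: 0.005
finger_force: 9.5
```

The key has bottomed out (18 N, no further travel). Retreat.

Emit:
step_arm:
  rows:
    - {"hand": 1, "dp": [0, 0, 0.02], "spin": 0}
    - {"hand": 1, "dp": [0, 0, 0.06], "spin": 0}
    - {"hand": 1, "dp": [0, 0, 0.1], "spin": 0}
    - {"hand": 1, "dp": [0, 0, 0.14], "spin": 0}
    - {"hand": 1, "dp": [0, 0, 0.18], "spin": 0}

```text
clock: 15.9
tcp_pos: [0.4976, 0.3214, 0.2259]
orientation: [-1.59, -2.705, 0.008]
ft_force: [0.7, -0.3, 0.8]
opening: 0.007
finger_force: 0.0
```

Emit:
step_arm:
  rows:
    - {"hand": 1, "dp": [0, 0, 0.04], "spin": 0}
    - {"hand": 1, "dp": [0, 0, 0.08], "spin": 0}
    - {"hand": 1, "dp": [0, 0, 0.08], "spin": 0}
    - {"hand": 1, "dp": [0, 0, 0.08], "spin": 0}
    - {"hand": 1, "dp": [0, 0, 0.08], "spin": 0}

```text
clock: 16.32
tcp_pos: [0.4987, 0.3218, 0.3044]
orientation: [-1.591, -2.706, 0.006]
ft_force: [0.7, 0.5, -1.2]
opening: 0.005
finger_force: 0.0
```

```bash
python3 m.py a5 | tail -2; python3 - <<'E'
import numpy as np
from h import *
A=[np.load(f).mean(2) for f in("ref.npy","a4.npy","a5.npy")]
for x in (290,308):
  print(x,[[int(a[y,x-1:x+2].mean()) for y in range(160,190)] for a in A])
print(r.get_state()["ft_force"])
E
```

```text
shift px -0.75 -2.25 score 0.8074318766593933
px per mm 2.9232444690558737
290 [[89, 93, 97, 95, 81, 65, 56, 53, 52, 53, 53, 53, 50, 42, 31, 22, 18, 17, 17, 17, 18, 22, 29, 36, 40, 39, 44, 86, 144, 178], [90, 90, 85, 70, 55, 51, 52, 53, 53, 54, 52, 48, 40, 28, 19, 17, 16, 16, 16, 17, 21, 32, 39, 40, 36, 35, 54, 90, 115, 123], [89, 90, 86, 72, 58, 53, 53, 52, 53, 54, 52, 47, 39, 28, 19, 15, 15, 16, 15, 18, 23, 32, 39, 41, 37, 33, 54, 90, 114, 122]]
308 [[104, 104, 105, 101, 93, 85, 82, 87, 92, 94, 87, 74, 59, 49, 44, 43, 43, 43, 43, 43, 43, 43, 43, 42, 43, 47, 65, 102, 143, 169], [106, 105, 102, 92, 84, 81, 83, 83, 83, 75, 61, 49, 42, 40, 39, 40, 39, 39, 40, 39, 41, 41, 41, 42, 47, 60, 82, 102, 115, 118], [92, 92, 91, 85, 82, 82, 86, 92, 93, 86, 71, 56, 47, 43, 42, 42, 42, 42, 42, 42, 42, 42, 41, 41, 46, 60, 81, 102, 114, 119]]
[ 1.38963005 -0.46124702  0.54124637]
```

The meter is steady at about 1.1 px up (3.5–4 mm). Handing in.

```bash
python3 -c "
from cell import r
print(r.job_done())"
```

```text
the job is handed in; nothing more can be done
None
```

I cranked the jack up three turns (45 mm) until the panel lifted the gloss meter about 3.5–4 mm by camera estimate, let go of the knob, pressed the key fully down, backed the arm clear and handed the job in; no verdict was returned.

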